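# Try the spring of the reassembled check valve

## Robot

A 6-joint arm with a two-finger parallel gripper is mounted at the origin on the work surface. World frame = base frame: x ahead of the robot, y to its left, z up, the work surface at z = 0. Lengths are in m, angles in rad, forces in N, time in s.
With the tool pointing down it reaches from about 0.35 to 1 m from the base axis. Payload 7.1 kg.
Tool frame: the origin (TCP) lies midway between the tips of the shut fingers; the grasp point (between the pads) lies 19 mm behind it; z points along the fingers, y is the line along which they close (so a half turn about z gives the same grasp; the last joint's range is limited). The gripper opens to 85 mm and grips with 20 to 120 N. Pads are 22 mm wide; open, the fingers measure 114 mm over their backs; the gripper's body (76 mm by 85 mm) begins 54 mm behind the grasp point. The pads swing forward as they close: fully open they stand 13 mm farther back than shut.
Start: joints at [-1.218, 0.423, 1.63, -0, 1.089, -0.019], TCP at [0.227, -0.582, 0.231] pointing down, gripper open.
Joint ranges: [-3, 3], [-0.9, 2.11], [0.09, 2.58], [-1.31, 4.45], [0.11, 2.69], [-2.54, 2.54]. Speed limits (rad/s): [2.39, 2.39, 3.01, 3.14, 3.14, 3.14].

## Interface

Orientations are given as a unit quaternion [w, x, y, z].
In Python, from rig import r gives the robot as it stands.
- The arm moves only by the tool send_rows, never from a script. Its argument "commands" is a list of rows, each a list of 3 entries, a list of its own where there are three numbers: the opening, from -1 (shut) to 1 (fully open), then the shift along the tool's x, y, z in units of 20 mm (1.0 is 20 mm), then the turn about the tool's z in units of 0.08 rad (1.0 is 0.08 rad). A call has exactly 8 rows; each row shifts and turns the commanded pose from where the row before left it, along the tool's axes as they then stand; what a row does not reach is not made up. A row lasts 1/10 s, in which the tool goes at most 50 mm and 8.59 degrees, less where a joint would pass 70% of its speed; a pose out of reach is approached as far as the arm can. A call with a number of a shift or a turn outside -1 to 1 is refused whole. A call with a gripper value outside its range is refused whole. The fingers move at their own pace and stop on an object; "grip_force" is the grip in N (left out, the last holds). Time passes only in rows, so rows that do not move let the fingers close, or fill a call up. It gives the time, the measured TCP pose, the force, the opening and the grip force at its end, in the units of the state.
- r.get_obs(): the state, without advancing time (a new reading comes with each control period).
- r.snapshot(name): name is "scene" or "top" or "wrist"; returns a dict with "frame" (384x512x3 uint8, red, green, blue), "range_z" (384x512 float32, m along the optical axis (not along the pixel's ray), 0 where there is no reading), "fx", "fy", "cx", "cy" (pixels), "rvec" (rotation vector, rad) and "tvec" (3), from world to camera coordinates, as OpenCV has them. Camera axes: x right, y down, z forward; pixel columns grow to the right and rows downward; lengths in m; the calibration is good to about 2 mm. A picture is of the moment at which its call begins.
- r.finish_job(): hands the job in; it is judged then, once.
The state is a dict: "t": time; "q": joint angles; "qd": joint speeds; "tau": joint torques, N m; "position": TCP position; "orientation": TCP orientation; "contact_force": force on the tool from outside, world axes, zero at the start; "wrist_torque": the same for the moment, N m; "grip_width": finger opening in m; "grasp_force": force on a finger pad.
Only numpy, scipy, OpenCV 4.12 (cv2) and the standard library are available. Lean on these libraries where they do the work, as an engineer would, in place of code of your own. Each camera call takes 0.05 s, during which the arm holds its last target. There are 200 camera calls.

## Task

The largest of the three ring-shaped wafer check valves that lie disc side up on the bench has just had a new spring; try whether it opens freely. With the fingertips press gently on the raised hub in the centre of its disc until the disc is fully down against its stop, then ease it back up under the fingertips until it is shut, slowly enough that it does not snap onto its seat, and take the hand away. Leave the valve where it stands, do not lift it, and do not disturb the other valves and parts.

Things in the scene. Friction and masses are not known exactly. Their poses are not given: they have to be found in the camera images.
- valve80: the largest wafer disc check valve, the one to be tried: a thick plain steel ring, outside diameter 142 mm (four small centring cams stand out 4 mm more), 50 mm high, round bore of 76 mm at the top in which the disc shows, its plate 14 mm below the top face. 3 kg or so. It lies flat on the bench with its seat end up, loose; origin at the centre of its underside, z up.
- hub80: the flat raised hub in the centre of that valve's disc, a steel boss of diameter 24 mm standing 4 mm above the disc plate. Origin at the centre of the hub's top, z up: with the valve shut it is 40 mm above the bench, that is 10 mm below the valve's top face. It goes down with the disc.
- disc80 (a joint): how far the sprung disc of the largest valve is pressed down, m: 0 shut on its seat, 0.016 fully open against its stop. The disc slides straight down; a spring pushes it up, with about 4 N when just leaving the seat and about 10 N when fully open. Let go, it snaps up.
- valve65: the middle-sized valve of the same kind, 122 mm outside, 46 mm high, bore 65 mm, hub 22 mm in diameter: leave alone. It lies flat on the bench with its seat end up, loose; origin at the centre of its underside, z up.
- disc65 (a joint): how far that valve's disc is pressed down, m: 0 shut; stays shut
- valve50: the smallest valve of the same kind, 106 mm outside, 40 mm high, bore 50 mm, hub 18 mm in diameter: leave alone. It lies flat on the bench with its seat end up, loose; origin at the centre of its underside, z up.
- disc50 (a joint): how far that valve's disc is pressed down, m: 0 shut; stays shut
- cage_valve: another small valve, 106 mm outside, 40 mm high, lying the other way up, so that its spring and three-armed cage show: leave alone. Origin at the centre of its underside
- flange: a loose weld-neck flange, 200 mm across, 50 mm high, with eight bolt holes: leave alone. Origin at the centre of its underside
- gasket: a flat spiral-wound gasket ring, 142 mm across, 5 mm thick: leave alone. Origin at the centre of its underside
- bolt: a hex bolt standing on its head, 55 mm high: leave alone. Origin at the centre of its underside
- nut: a hex nut lying flat, 27 mm across flats, 16 mm high: leave alone. Origin at the centre of its underside
- stud: a stud bolt 100 mm long with two hex nuts on it, lying along its own y axis, 25 mm high: leave alone. Origin under its middle, at bench height
Mind the look-alikes: they are no part of the job. Leave any orange look-alike of the valve80 alone.

How it is judged:
On the way, in this order (a step that is already met when the one before it is completed fails the run):
1. the fingertips press the largest valve's disc fully down by its hub (value of joint disc80 above 0.0135 m and contact force between hub80 and the fingers above 1 N), for 0.1 s.
2. the disc is back up on its seat (value of joint disc80 below 0.001 m), for 0.2 s.
At the end, for the whole second after the job is handed in: the largest valve's disc has been pressed to within 2.5 mm of its stop by its hub and is shut again (within 1 mm), its body within 12 mm of where it stood, flat and at rest; the other discs are shut and every other valve and part is within 12 mm of where it stood (value of joint each of disc80, disc65, disc50 below 0.001 m and distance of each of valve80, valve65, valve50, cage_valve, flange, gasket, bolt, nut, stud from where it was at the start of the episode below 0.012 m and angle between valve80's own z axis and vertical below 0.05 rad and linear speed of valve80 below 0.02 m/s); the robot touches nothing.
It fails at once if the disc snaps up towards its seat (faster than 0.2 m/s) (velocity of joint disc80 below -0.2 m/s).
It fails at once if the disc is forced (more than 40 N on it) (contact force between disc80 and anything else above 40 N).
It fails at once if the largest valve is lifted, tipped or shifted by more than 12 mm (height (world z) of valve80 above 0.006 m or angle between valve80's own z axis and vertical above 0.1 rad or distance of valve80 from where it was at the start of the episode above 0.012 m).
It fails at once if the disc of another valve is pressed (by more than 2 mm) (value of joint any of disc65, disc50 above 0.002 m).
It fails at once if another valve or part is moved by more than 12 mm (distance of any of valve65, valve50, cage_valve, flange, gasket, bolt, nut, stud from where it was at the start of the episode above 0.012 m).
It also fails if it takes over 35 s, if anything falls off the work surface, if the arm or the gripper's body presses on something with over 40 N, if the wrist force passes 120 N, or if a joint passes its speed limit or range.

## Working session

There is one attempt and no reset: what is moved stays moved. The work goes in short steps, Python scripts to look and compute and a tool call to move; the robot and the scene stay as the last step left them, time stands still between calls to the robot, and variables do not carry over. Pictures are saved under pics/ and viewed, at most 10 in all, crops included, and the job is handed in when it is done.

Besides the shell and the picture viewer there is one more tool, called after ">>>" as a command line: name --argument value ..., lists and objects as JSON in quotes. send_rows: Moves the arm, as the interface text tells. Its arguments: {"type":"object","properties":{"commands":{"type":"array","items":{"type":"array"}},"grip_force":{"type":"number"}},"required":["commands"]}

```bash
mkdir -p pics
cat > h.py <<'E'
import numpy as np, cv2
from rig import r
def snap(n,f):
    s=r.snapshot(n); cv2.imwrite(f,s["frame"][:,:,::-1]); np.savez(f[:-4]+'.npz',**s); return s
def cloud(s):
    R=cv2.Rodrigues(np.array(s["rvec"],float))[0]; t=np.array(s["tvec"],float).ravel()
    z=s["range_z"]; v,u=np.indices(z.shape)
    P=np.stack([(u-s["cx"])/s["fx"]*z,(v-s["cy"])/s["fy"]*z,z],-1)
    W=(P-t)@R; W[z<=0]=np.nan; return W
E
python3 - <<'E'
from h import *
s=snap("top","pics/top1.png"); W=cloud(s); o=r.get_obs(); print(o)
m=(W[...,2]>.015); m&=np.isfinite(W[...,2])
n,l,st,c=cv2.connectedComponentsWithStats(m.astype(np.uint8))
for i in range(1,n):
    if st[i,4]>60:
        p=W[l==i]; print(i,st[i],p.min(0).round(3),p.max(0).round(3),np.median(p,0).round(3))
E
```

```text
{'t': 0.05, 'q': array([-1.21799022e+00,  4.23815370e-01,  1.63071186e+00,  3.36334512e-05,
        1.08857013e+00, -1.90105214e-02]), 'qd': array([ 2.22496796e-03, -3.31909217e-03, -8.15155749e-04,  7.61830470e-04,
       -8.80244323e-04, -8.88673234e-05]), 'tau': array([ 3.60626118e-04, -5.58904374e+01, -2.82737160e+01,  9.47295302e-05,
        2.98771323e-03, -2.32889931e-05]), 'position': array([ 0.22690461, -0.58176843,  0.23055299]), 'orientation': array([-7.44370498e-04,  9.82769929e-01,  1.84831547e-01, -1.10297287e-04]), 'contact_force': array([-0.64825029, -0.39775884,  0.24534032]), 'wrist_torque': array([0.01995188, 0.0091359 , 0.03842192]), 'grasp_force': 0.0, 'grip_width': 0.08533747668935623}
1 [   0    0  144   65 7244] [0.88  0.287 0.015] [1.001 0.625 0.115] [0.924 0.45  0.074]
2 [ 174    4  126   72 2593] [ 0.845 -0.103  0.015] [1.014 0.204 0.054] [0.947 0.059 0.037]
3 [ 410    4   82   79 4905] [ 0.812 -0.565  0.015] [ 0.999 -0.38   0.071] [ 0.898 -0.466  0.063]
4 [ 240   21   54   40 1326] [ 0.881 -0.091  0.015] [0.98  0.041 0.041] [ 0.923 -0.026  0.029]
5 [200  3
[... 648 characters left out ...]
0.598  0.015] [ 0.658 -0.371  0.041] [ 0.604 -0.482  0.035]
13 [ 361  175   55   52 2264] [ 0.46  -0.365  0.015] [ 0.58  -0.242  0.051] [ 0.518 -0.301  0.043]
14 [   0  181   54   99 3166] [0.349 0.487 0.015] [0.581 0.619 0.091] [0.428 0.548 0.046]
15 [ 127  180   46   45 1541] [0.473 0.208 0.015] [0.578 0.313 0.048] [0.524 0.259 0.033]
16 [ 226  194   45   46 1641] [ 0.435 -0.025  0.016] [0.541 0.079 0.044] [0.486 0.027 0.038]
17 [312 252  12  43 289] [ 0.306 -0.145  0.015] [ 0.402 -0.121  0.027] [ 0.354 -0.133  0.019]
18 [201 263  13  13  82] [0.353 0.111 0.015] [0.38  0.139 0.021] [0.367 0.125 0.017]
19 [ 125  266   64   64 3274] [0.236 0.167 0.015] [0.376 0.308 0.055] [0.306 0.236 0.048]
```

View pics/top1.png

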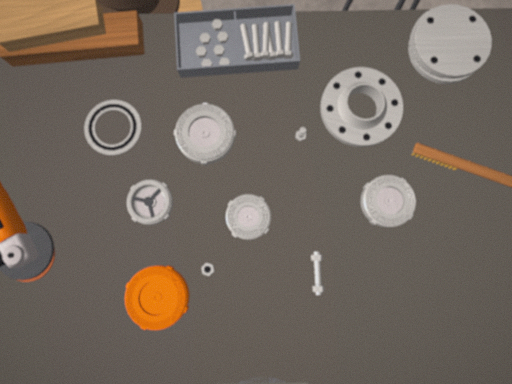

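The largest grey valve is at pixel (205,133), about (0.69, 0.13). The orange look-alike is at (156,297) and stays untouched.

```bash
cat >> h.py <<'E'
def valve(W,c):
    d=np.hypot(W[...,0]-c[0],W[...,1]-c[1])
    def circ(P): 
        (x,y),rad=cv2.minEnclosingCircle(P[:,:2].astype(np.float32)); return round(x,4),round(y,4),round(rad,4)
    top=W[(d<.085)&(W[...,2]>.044)]; print("top",np.median(top[:,2]),circ(top))
    A=np.c_[top[:,:2],np.ones(len(top))]
    pl=W[(d<.034)]; print("plate z pct",np.nanpercentile(pl[:,2],[5,30,60,80,90,95]))
    for rr in (.006,.009,.02,.03): 
        k=(d<rr)&(d>rr-.006); print(rr,np.nanmedian(W[k][:,2]))
    inner=W[(d<.05)&(W[...,2]<.0445)]; print("bore",circ(inner))
def togo(target):
    o=r.get_obs(); w,x,y,z=o["orientation"]
    from scipy.spatial.transform import Rotation as Ro
    R=Ro.from_quat([x,y,z,w]).as_matrix(); print("units",((np.array(target)-o["position"])@R/.02).round(3),"pos",o["position"],"F",o["contact_force"])
E
python3 - <<'E'
from h import *
s=np.load("pics/top1.npz"); W=cloud(s); valve(W,(.688,.128)); togo((.688,.128,.12))
E
```

```text
top 0.04929451894494273 (0.6894, 0.1297, 0.0697)
plate z pct [0.03263787 0.03482176 0.03655075 0.03799391 0.03914445 0.0399848 ]
0.006 0.03922316209168584
0.009 0.039756855264113
0.02 0.03595112300805365
0.03 0.03541933779647006
bore (0.6877, 0.1273, 0.0422)
units [ 34.372 -24.68    5.567] pos [ 0.22690461 -0.58176843  0.23055299] F [-0.64825029 -0.39775884  0.24534032]
```

>>> send_rows --commands '[[-1,[0.9,-0.65,0],0],[-1,[0.9,-0.65,0],0],[-1,[0.9,-0.65,0],0],[-1,[0.9,-0.65,0],0],[-1,[0.9,-0.65,0],0],[-1,[0.9,-0.65,0],0],[-1,[0.9,-0.65,0],0],[-1,[0.9,-0.65,0],0]]' --grip_force 40

```text
t: 0.85
position: [0.3239, -0.431, 0.231]
orientation: [-0.001, 0.983, 0.185, -0.0]
contact_force: [0.8, -0.6, -0.7]
grip_width: 0.0001
grasp_force: 0.0
```

>>> send_rows --commands '[[-1,[1,-0.72,0],0],[-1,[1,-0.72,0],0],[-1,[1,-0.72,0],0],[-1,[1,-0.72,0],0],[-1,[1,-0.72,0],0],[-1,[1,-0.72,0],0],[-1,[1,-0.72,0],0],[-1,[1,-0.72,0],0]]'

```text
t: 1.65
position: [0.4307, -0.2655, 0.231]
orientation: [-0.0, 0.983, 0.185, -0.0]
contact_force: [-0.6, -1.2, -0.4]
grip_width: 0.0001
grasp_force: 0.0
```

>>> send_rows --commands '[[-1,[1,-0.72,0],0],[-1,[1,-0.72,0],0],[-1,[1,-0.72,0],0],[-1,[1,-0.72,0],0],[-1,[1,-0.72,0],0],[-1,[1,-0.72,0],0],[-1,[1,-0.72,0],0],[-1,[1,-0.72,0],0]]'

```text
t: 2.45
position: [0.5375, -0.1002, 0.231]
orientation: [-0.0, 0.983, 0.185, -0.0]
contact_force: [0.9, 0.0, -0.0]
grip_width: -0.0
grasp_force: 0.0
```

>>> send_rows --commands '[[-1,[1,-0.72,0],0],[-1,[1,-0.72,0],0],[-1,[1,-0.72,0],0],[-1,[1,-0.72,0],0],[-1,[1,-0.72,0],0],[-1,[0.5,-0.4,0],0],[-1,[0,0,0],0],[-1,[0,0,0],0]]'

```text
t: 3.25
position: [0.6105, 0.0123, 0.231]
orientation: [0.0, 0.983, 0.185, -0.001]
contact_force: [0.3, 0.6, -0.5]
grip_width: -0.0005
grasp_force: 0.0
```

Run:
```python
from h import *
s=snap("wrist","pics/w1.png"); valve(cloud(s),(.688,.128)); togo((.688,.128,.1))
```

```text
top 0.04983108799787399 (0.6916, 0.1269, 0.0685)
plate z pct [0.03476298 0.03569176 0.03636374 0.03706096 0.0392731  0.04014706]
0.006 0.0396175010993862
0.009 0.03991466343497995
0.02 0.036014835023805425
0.03 0.03600840636055454
bore (0.6916, 0.1284, 0.0383)
units [ 5.728 -4.     6.55 ] pos [0.61044547 0.01188222 0.23109975] F [-0.17284399  0.7563395   0.01496957]
```

View pics/w1.png

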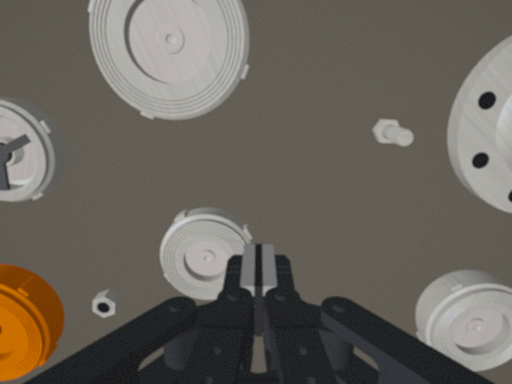

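The wrist view shows the target valve at the top, with its hub at pixel (172,38). The bore fit gives a radius of 38.3 mm, which matches. I'll pin down the hub next.

Run:
```python
from h import *
W=cloud(np.load("pics/w1.npz")); d=np.hypot(W[...,0]-.69,W[...,1]-.128)
P=W[(d<.02)&(W[...,2]>.0382)]; print(len(P),cv2.minEnclosingCircle(P[:,:2].astype(np.float32)),P.mean(0),W[38,172])
togo((*P.mean(0)[:2],.06))
```

```text
606 ((0.6932366490364075, 0.12439640611410141), 0.015542025677859783) [0.6916073  0.12736126 0.03994927] [0.69253421 0.12603166 0.04003267]
units [ 5.887 -3.905  8.549] pos [0.61044547 0.01188222 0.23109975] F [-0.17284399  0.7563395   0.01496957]
```

>>> send_rows --commands '[[-1,[1,-0.65,0],0],[-1,[1,-0.65,0],0],[-1,[1,-0.65,0],0],[-1,[1,-0.65,0],0],[-1,[1,-0.65,0],0],[-1,[0.88,-0.65,0],0],[-1,[0,0,0.7],0],[-1,[0,0,0.9],0]]'

```text
t: 4.1
position: [0.6925, 0.1269, 0.1992]
orientation: [0.0, 0.983, 0.185, 0.001]
contact_force: [-0.2, 0.5, -0.1]
grip_width: 0.0001
grasp_force: 0.0
```

>>> send_rows --commands '[[-1,[0,0,1],0],[-1,[0,0,1],0],[-1,[0,0,1],0],[-1,[0,0,1],0],[-1,[0,0,1],0],[-1,[0,0,0.9],0],[-1,[0,0,0.4],0],[-1,[0,0,0],0]]'

```text
t: 4.9
position: [0.6913, 0.1269, 0.0717]
orientation: [0.0, 0.983, 0.185, -0.001]
contact_force: [-0.8, -0.3, 0.8]
grip_width: 0.0004
grasp_force: 0.0
```

Run:
```python
from h import *
snap("wrist","pics/w2.png"); togo((.6915,.1275,.042))
```

```text
units [-0.026 -0.027  1.547] pos [0.69221124 0.12719942 0.07294036] F [ 0.89200225 -0.68068428  0.72927528]
```

View pics/w2.png

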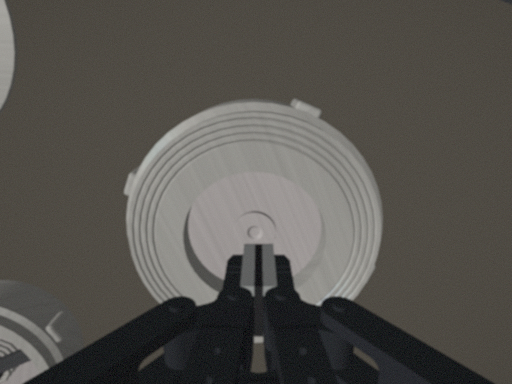

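The hub at (256,231) is straight ahead of the fingertips. I'll go down to just above it.

>>> send_rows --commands '[[-1,[0,0,0.5],0],[-1,[0,0,0.5],0],[-1,[0,0,0.3],0],[-1,[0,0,0.15],0],[-1,[0,0,0.1],0],[-1,[0,0,0.1],0],[-1,[0,0,0.1],0],[-1,[0,0,0],0]]'

```text
t: 5.75
position: [0.6927, 0.1278, 0.0387]
orientation: [-0.0, 0.983, 0.185, 0.0]
contact_force: [-2.1, 0.2, 3.8]
grip_width: 0.0001
grasp_force: 2.1
```

>>> send_rows --commands '[[-1,[0,0,0.1],0],[-1,[0,0,0.1],0],[-1,[0,0,0.1],0],[-1,[0,0,0.1],0],[-1,[0,0,0],0],[-1,[0,0,0],0],[-1,[0,0,0],0],[-1,[0,0,0],0]]'

```text
t: 6.55
position: [0.6928, 0.1278, 0.031]
orientation: [-0.0, 0.983, 0.185, 0.0]
contact_force: [-2.7, -0.1, 7.2]
grip_width: 0.0
grasp_force: 3.7
```

>>> send_rows --commands '[[-1,[0,0,0.1],0],[-1,[0,0,0.1],0],[-1,[0,0,0.03],0],[-1,[0,0,0.02],0],[-1,[0,0,0],0],[-1,[0,0,0],0],[-1,[0,0,0],0],[-1,[0,0,0],0]]'

```text
t: 7.35
position: [0.6927, 0.1278, 0.0263]
orientation: [-0.0, 0.983, 0.185, 0.0]
contact_force: [-2.6, -0.6, 10.0]
grip_width: -0.0001
grasp_force: 4.6
```

```bash
python3 -c "
from h import *
togo((.6915,.1275,.024))"
```

```text
units [-0.064 -0.008  0.114] pos [0.69274563 0.12781736 0.0262727 ] F [-2.59249037 -0.55055718 10.0006935 ]
```

>>> send_rows --commands '[[-1,[0,0,0.025],0],[-1,[0,0,0.025],0],[-1,[0,0,0],0],[-1,[0,0,0],0],[-1,[0,0,0],0],[-1,[0,0,0],0],[-1,[0,0,0],0],[-1,[0,0,0],0]]'

```text
t: 8.15
position: [0.6927, 0.1278, 0.0253]
orientation: [-0.0, 0.983, 0.185, 0.0]
contact_force: [-3.3, 0.0, 9.6]
grip_width: -0.0002
grasp_force: 4.8
```

>>> send_rows --commands '[[-1,[0,0,0.025],0],[-1,[0,0,0],0],[-1,[0,0,0],0],[-1,[0,0,0],0],[-1,[0,0,0],0],[-1,[0,0,0],0],[-1,[0,0,0],0],[-1,[0,0,0],0]]'

```text
t: 8.95
position: [0.6928, 0.1278, 0.0249]
orientation: [0.0, 0.983, 0.185, 0.0]
contact_force: [-3.4, -0.4, 9.6]
grip_width: -0.0002
grasp_force: 4.9
```

>>> send_rows --commands '[[-1,[0,0,0.025],0],[-1,[0,0,0.025],0],[-1,[0,0,0],0],[-1,[0,0,0],0],[-1,[0,0,0],0],[-1,[0,0,0],0],[-1,[0,0,0],0],[-1,[0,0,0],0]]'

```text
t: 9.75
position: [0.6928, 0.1278, 0.0241]
orientation: [-0.0, 0.983, 0.185, 0.0]
contact_force: [-3.9, -0.0, 11.0]
grip_width: 0.0001
grasp_force: 5.6
```

>>> send_rows --commands '[[-1,[0,0,0.025],0],[-1,[0,0,0.025],0],[-1,[0,0,0],0],[-1,[0,0,0],0],[-1,[0,0,0],0],[-1,[0,0,0],0],[-1,[0,0,0],0],[-1,[0,0,0],0]]'

```text
t: 10.55
position: [0.6928, 0.1278, 0.024]
orientation: [0.0, 0.983, 0.185, 0.0]
contact_force: [-7.0, -1.0, 17.7]
grip_width: -0.0003
grasp_force: 9.0
```

The disc is on its stop: the force has risen and the height no longer changes. Now easing it back up.

>>> send_rows --commands '[[-1,[0,0,-0.04],0],[-1,[0,0,-0.06],0],[-1,[0,0,-0.06],0],[-1,[0,0,-0.06],0],[-1,[0,0,-0.06],0],[-1,[0,0,-0.06],0],[-1,[0,0,-0.06],0],[-1,[0,0,-0.06],0]]'

```text
t: 11.35
position: [0.6927, 0.1278, 0.0318]
orientation: [-0.0, 0.983, 0.185, 0.0]
contact_force: [-1.7, -0.1, 6.8]
grip_width: -0.0002
grasp_force: 3.5
```

>>> send_rows --commands '[[-1,[0,0,-0.06],0],[-1,[0,0,-0.06],0],[-1,[0,0,-0.06],0],[-1,[0,0,-0.06],0],[-1,[0,0,-0.06],0],[-1,[0,0,-0.06],0],[-1,[0,0,-0.06],0],[-1,[0,0,-0.06],0]]'

```text
t: 12.15
position: [0.6927, 0.1277, 0.0406]
orientation: [0.0, 0.983, 0.185, 0.0]
contact_force: [0.3, -0.2, -0.3]
grip_width: -0.0
grasp_force: 0.0
```

>>> send_rows --commands '[[-1,[0,0,-0.05],0],[-1,[0,0,-0.05],0],[-1,[0,0,-0.05],0],[-1,[0,0,-0.05],0],[-1,[0,0,-0.05],0],[-1,[0,0,-0.05],0],[-1,[0,0,0],0],[-1,[0,0,0],0]]'

```text
t: 12.95
position: [0.6925, 0.1277, 0.0467]
orientation: [-0.0, 0.983, 0.185, 0.0]
contact_force: [-0.0, -0.5, -0.3]
grip_width: 0.0003
grasp_force: 0.0
```

Free of the hub. Next I'll withdraw the hand and check.

>>> send_rows --commands '[[-1,[0,0,-0.5],0],[-1,[0,0,-0.9],0],[-1,[0,0,-0.9],0],[-1,[0,0,-0.9],0],[-1,[0,0,-0.9],0],[-1,[0,0,-0.9],0],[-1,[0,0,0],0],[-1,[0,0,0],0]]'

```text
t: 13.75
position: [0.6927, 0.1277, 0.1473]
orientation: [0.0, 0.983, 0.185, 0.0]
contact_force: [0.2, -0.2, -0.2]
grip_width: -0.0
grasp_force: 0.0
```

Run:
```python
from h import *
s=snap("wrist","pics/w3.png"); W=cloud(s); valve(W,(.6915,.1275))
```

```text
top 0.200897271178804 (0.6917, 0.1282, 0.0678)
plate z pct [0.03559647 0.1836408  0.20419703 0.21807069 0.22513028 0.2283582 ]
0.006 0.18565282802941732
0.009 0.1879165052443821
0.02 0.19813787836978666
0.03 0.20351273837498374
bore (0.6908, 0.1276, 0.0383)
```

View pics/w3.png

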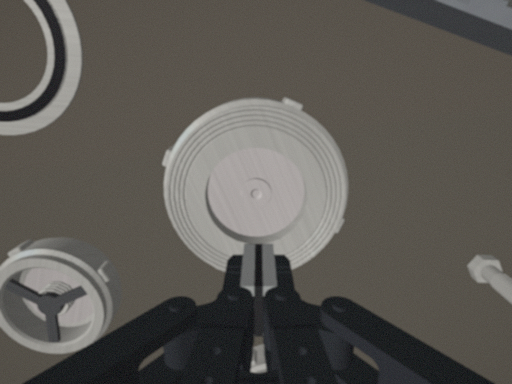

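The valve hasn't moved: its bore is at (0.691, 0.128), with the hub at pixel (257,190). The disc is shut and the hand is clear.

```bash
python3 -c "
from h import *
W=cloud(np.load('pics/w3.npz')); print(W[190,257],W[165,240])
print(r.finish_job())"
```

```text
[0.69393353 0.12792589 0.03921698] [0.70704    0.14696672 0.03623747]
the job is handed in; nothing more can be done
None
```

I pressed the largest valve's disc down by its hub to its stop, eased it back up until shut and took the hand away; the valve stands where it was, its disc plate and hub are back at shut height, and the job is handed in (no verdict was returned).

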